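# Undo a polishing wheel's nut of unknown thread hand

## Task

Lift the maroon polishing wheel, on its hub and with its brass nut still tight, out of the blue tray and push the hub down onto the square post of the blue holding block until it is fully home. Then undo the nut - hubs come with right-hand or left-hand threads and this one is not marked, so ease it one way, and the other if it will not give, to find how it lets go - lift it off, and finish still holding the nut level in the air over the wheel, at least 5 cm up and clear of it, with the wheel left home on the post. Leave the grey wheel with its nut and the other things on the bench where they are.

Things in the scene. Friction and masses are not known exactly. Their poses are not given: they have to be found in the camera images.
- wheel_1: the maroon polishing wheel: a disc 58 mm across, 16 mm thick, on a steel hub that moves with it (wheel, hub, nut: about 0.3 kg). Origin: centre of its underside, 25 mm above the table at the start; z up. Under it the hub has a flange 51 mm across, 4 mm thick. Its rim can be gripped from above along its x or y; hub and nut then hang from it with about 1 mm of play.
- bore_mouth (a point): middle of the open lower end of the maroon wheel's hub, 18 mm under the wheel's origin, same axes. Here a square sleeve 30 mm wide, 14 mm long ends below the flange; its bore is square, 21.5 mm wide, 24 mm deep, its flats square to the wheel's x and y (four white marks on the wheel's top lie along +-x and +-y) and, in the tray, to the tray's sides.
- nut_1: the brass nut on the maroon wheel: a round knurled cap, closed on top, black pointer line on its top along +x; grip part 40 mm across from 3 to 23 mm above its origin, over a skirt 46 mm across, 3 mm thick. Origin: centre of its underside, which rests on the wheel's top, 16 mm above the wheel's origin; z up. At the start its x is in line with the wheel's.
- nut_grip (a point): on the nut's axis, 13 mm above its underside. The nut has a coarse three-start thread, right-hand (loosens anticlockwise seen from above) or left-hand (clockwise), varying from run to run. Tightening, it stops solid within 3 degrees (10 with all play). Loosening, it turns freely, does not rise, lifts off once turned 52 to 72 degrees on the hub (best 62), and stops at 75.
- nut_top (a point): middle of the nut's closed top, 23 mm above its underside. The nut hides the hub's threaded nose, which stands 15 mm above the wheel's top. Pulled up while still threaded, the nut lifts hub and wheel with it. On the post the hub (and wheel) can twist 4 to 5 degrees either way before the post holds it, and the wheel 3 degrees on the hub.
- block: the holding block, fixed to the bench: a blue foot 100 x 130 x 15 mm, on it a dark steel plate 80 x 90 mm whose top is 25 mm above the table, and in its middle a square bright post. Origin: centre of the underside; z up; long side along y.
- post_foot (a point): middle of the post's foot, on top of the dark plate, 25 mm above the table, axes as the block's. The square post rises 22 mm from here; it is 20 mm wide, flats square to the block's x and y, its top 5 mm tapering to 14 mm. With the hub fully home on the plate the wheel's underside is 18 mm above this point and the nut's underside 34 mm.
- tray: the blue tray 170 x 310 mm, fixed, walls 16 mm high, two white pockets along y whose floors are 7 mm above the table; the wheels' hubs stand upright in the middle of the pockets, 150 mm apart, either wheel in either pocket. Origin: centre of the underside.
- wheel_2: a grey polishing wheel of the same shape on its own hub, in the other pocket of the tray; stays where it is. Origin: centre of its underside.
- nut_2: the brass nut on the grey wheel; stays there. Origin: centre of its underside.
- compound_bar: brown bar of polishing compound in a paper wrap, 105 x 40 x 30 mm, lying beyond the holding block. Origin: centre of its underside.
- loupe: black eye loupe, 33 mm across, 30 mm high, standing. Origin: centre of its underside.
- alcohol_pot: pink dispenser pot 66 x 66 x 75 mm with a steel pump lid to 106 mm height. Origin: centre of its underside.
- brush: hand brush with wooden handle, 190 mm long, lying along its x. Origin: middle of its underside.
- tub: round tub with a green lid, 98 mm across, 53 mm high. Origin: centre of its underside.
There are look-alikes about, which are no part of the job. What is shaped like the nut_1 but pink or purple is not meant.

How it is judged:
On the way:
1. the maroon wheel's hub is fully home on the post, with the nut still tight (horizontal distance between wheel_1 and post_foot below 0.005 m and z of wheel_1 in the frame of post_foot between 0.0155 and 0.0207 m and angle between wheel_1's own z axis and vertical below 0.07 rad and linear speed of wheel_1 below 0.02 m/s and z of nut_1 in the frame of wheel_1 below 0.02 m and angle between the x axis of nut_1 and the x axis of wheel_1, either way round below 0.4 rad), for 0.2 s.
At the end, for the whole second after the job is handed in: The maroon wheel is home on the post (within 5 mm of its axis, underside 15.5 to 20.7 mm above the plate, within 4 degrees of level), at rest; the nut is held by the fingers, still, within 20 degrees of level, over 40 mm above its seat, within 60 mm of the wheel's axis, off the wheel (horizontal distance between wheel_1 and post_foot below 0.005 m and z of wheel_1 in the frame of post_foot between 0.0155 and 0.0207 m and angle between wheel_1's own z axis and vertical below 0.07 rad and linear speed of wheel_1 below 0.02 m/s and z of nut_1 in the frame of wheel_1 above 0.056 m and horizontal distance between nut_1 and wheel_1 below 0.06 m and angle between nut_1's own z axis and vertical below 0.35 rad and linear speed of nut_1 below 0.03 m/s and contact force between nut_1 and the fingers above 1 N and contact force between nut_1 and wheel_1 below 0.05 N); the arm keeps its last pose, push and grip.
It fails at once if the grey wheel or its nut disturbed (moved more than 20 mm) (distance of any of wheel_2, nut_2 from where it was at the start of the episode above 0.02 m).
It fails at once if another thing on the bench disturbed (moved more than 30 mm) (distance of any of compound_bar, loupe, alcohol_pot, brush, tub from where it was at the start of the episode above 0.03 m).
It also fails if it takes over 54 s, if anything falls off the work surface, if the arm or the gripper's body presses on something with over 40 N, if the wrist force passes 120 N, or if a joint passes its speed limit or range.

## Robot

A 7-joint arm with a two-finger parallel gripper is mounted at the origin on the work surface. World frame = base frame: x ahead of the robot, y to its left, z up, the work surface at z = 0. Lengths are in m, angles in rad, forces in N, time in s.
With the tool pointing down it reaches from about 0.4 to 0.875 m from the base axis. Payload 19.3 kg.
Tool frame: the origin (TCP) lies midway between the tips of the shut fingers; the grasp point (between the pads) lies bot.grip_point_offset behind it (bot.grip_point_offset is the distance from the TCP to the grasp point, in m); z points along the fingers, y is the direction in which the jaws open and shut (so a half turn about z gives the same grasp; the last joint's range is limited). The gripper opens to 85 mm and grips with 20 to 120 N. Pads are 22 mm wide; open, the fingers measure 114 mm over their backs; the gripper's body (76 mm by 85 mm) begins 54 mm behind the grasp point. The pads swing forward as they close: fully open they stand 13 mm farther back than shut.
Start: joints at [1.214, 0.521, -0.036, 1.599, 0.021, 1.021, -0.113], TCP at [0.177, -0.599, 0.231] pointing down, gripper open.
Joint ranges: [-2.91, 2.91], [-0.3, 2.13], [-1.5, 1.42], [0.17, 2.43], [-1.26, 4.41], [0.16, 1.93], [-2.52, 2.52]. Speed limits (rad/s): [1.89, 1.89, 2.39, 2.39, 3.01, 3.01, 3.01].

## Interface

Orientations are given as [roll, pitch, yaw] about the fixed x, y, z axes, in that order (R = Rz(yaw) Ry(pitch) Rx(roll)).
In Python, from workcell import bot gives the robot as it stands.
- The arm moves only by the tool servo_tool, never from a script. Its argument "rows" is a list that holds one entry, the list of rows, each a list of 6 numbers: the shift along the tool's x, y, z in cm, then the turn, a rotation vector about the tool's x, y, z in degrees. A call has 1 to 5 rows; each row shifts and turns the commanded pose from where the row before left it, along the tool's axes as they then stand; what a row does not reach is not made up. A row lasts 1/8 s, in which the tool goes at most 62.5 mm and 10.7 degrees, less where a joint would pass 70% of its speed; a pose out of reach is approached as far as the arm can. A call is refused whole if a number of a shift passes 6.25 or a number of a turn 10.7, either way. A call with a gripper value outside its range is refused whole. "grip" is the opening, from -1 (shut) to 1 (fully open), so that 0 is half open, set as the call begins (left out, the last holds). The fingers move at their own pace and stop on an object; "squeeze" is the grip in N (left out, the last holds). Time passes only in rows, so rows that do not move let the fingers close. It gives the time, the measured TCP pose, the force and the opening at its end, in the units of the state.
- bot.observe(): the state, without advancing time (a new reading comes with each control period).
- bot.grab_frame(name): name is "scene" or "top"; returns a dict with "image" (480x640x3 uint8, red, green, blue), "K" (3x3 intrinsics, pixels), "R" (3x3) and "t" (3): a world point X has camera coordinates R X + t. Camera axes: x right, y down, z forward; pixel columns grow to the right and rows downward; lengths in m; the calibration is good to about 2 mm. A picture is of the moment at which its call begins. There is no depth.
- bot.job_done(): hands the job in, once; it reports no verdict.
The state is a dict: "clock": time; "qpos": joint angles; "qd": joint speeds; "joint_efforts": joint torques, N m; "position": TCP position; "tool_rot": TCP orientation; "force": force on the tool from outside, world axes, zero at the start; "moment": the same for the moment, N m; "grip_width": finger opening in m.
Only numpy, scipy, OpenCV 4.12 (cv2) and the standard library are available. Lean on these libraries where they do the work, as an engineer would, in place of code of your own. Each camera call takes 0.05 s, during which the arm holds its last target.

## Working session

There is one attempt and no reset: what is moved stays moved. The work goes in short steps, Python scripts to look and compute and a tool call to move; the robot and the scene stay as the last step left them, time stands still between calls to the robot, and variables do not carry over. Pictures are saved under pics/ and viewed, and the job is handed in when it is done.

Besides the shell and the picture viewer there is one more tool, called by a JSON object that holds its "fn" and its "kwargs". servo_tool: Moves the arm, as the interface text tells. Its arguments: {"type":"object","properties":{"rows":{"type":"array"},"grip":{"type":"number"},"squeeze":{"type":"number"}},"required":["rows"]}

```bash
mkdir -p pics; ls
python3 - <<'E'
from workcell import bot
import cv2
s=bot.observe(); print(s, bot.grip_point_offset)
for n in("scene","top"):
    f=bot.grab_frame(n); cv2.imwrite(f"pics/{n}0.png",f["image"][:,:,::-1]); print(n,f["K"],f["R"],f["t"])
E
```

```text
pics
{'clock': 0.0, 'qpos': array([ 1.21379718,  0.52201465, -0.03634158,  1.60001987,  0.0211978 ,
        1.0211276 , -0.11278836]), 'qd': array([-0.00062435, -0.00119204, -0.0001563 ,  0.00043336, -0.00036342,
        0.00072322, -0.00062591]), 'joint_efforts': array([ 2.42937545e-03, -9.27130580e+01,  1.98120967e+00, -3.69937384e+01,
        1.78061100e-02,  8.17249616e-03,  3.33112098e-05]), 'position': array([ 0.17667249, -0.5991378 ,  0.23072094]), 'tool_rot': array([-3.14041066e+00,  7.74337344e-05,  2.86812215e-01]), 'force': array([-0.55414994,  0.81058502, -1.58884662]), 'moment': array([0.01932135, 0.01615667, 0.0234597 ]), 'grip_width': 0.08555833079078473} 0.0187
scene [[475.35983176   0.         315.83658973]
 [  0.         475.35983176 233.45399112]
 [  0.           0.           1.        ]] [[ 0.87581264  0.48264676  0.00207905]
 [ 0.36774708 -0.66451303 -0.65052634]
 [-0.31259287  0.57050375 -0.75948085]] [-0.46907482 -0.15461933  1.27594409]
top [[481.48774939   0.         310.57203397]
 [  0.         481.48774939 233.85077279]
 [  0.           0.           1.        ]] [[ 0.00240793 -0.99996801  0.00762799]
 [-0.98665728 -0.00361753 -0.16277078]
 [ 0.16279317 -0.00713427 -0.98663442]] [-0.01027875  0.53516421  0.97924635]
```

View pics/scene0.png

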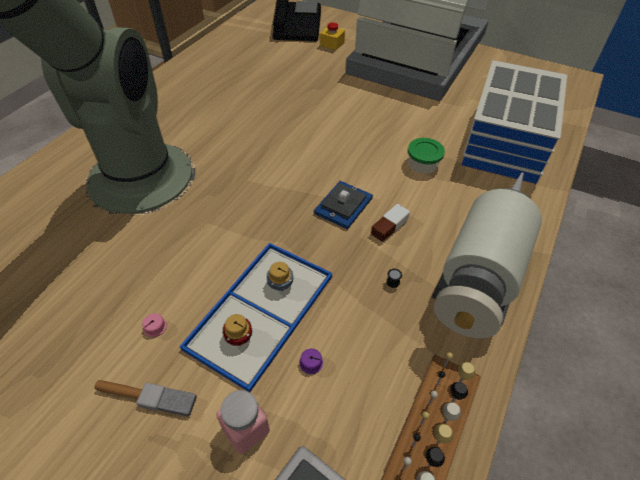

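View pics/top0.png

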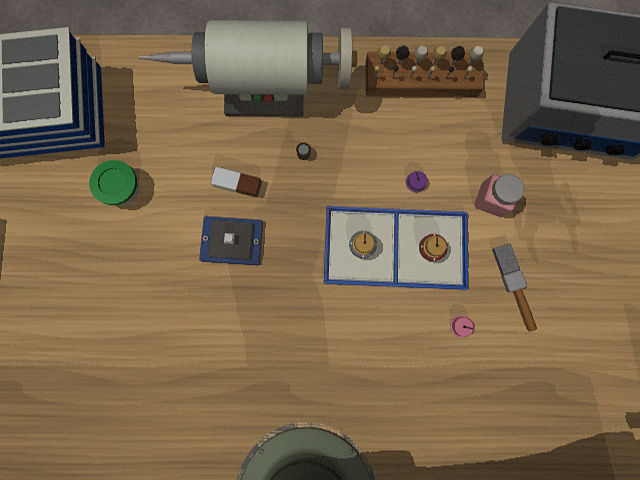

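Run:
```python
import cv2
t=cv2.imread("pics/top0.png")
a=cv2.resize(t[200:300,190:275],None,fx=6,fy=6,interpolation=cv2.INTER_CUBIC)
b=cv2.resize(t[195:300,390:480],None,fx=6,fy=6,interpolation=cv2.INTER_CUBIC)[:600]
cv2.imwrite("pics/a.png",a);cv2.imwrite("pics/b.png",b)
s=cv2.imread("pics/scene0.png")
c=cv2.resize(s[290:370,180:300],None,fx=6,fy=6,interpolation=cv2.INTER_CUBIC)
d=cv2.resize(s[170:240,300:385],None,fx=7,fy=7,interpolation=cv2.INTER_CUBIC)
cv2.imwrite("pics/c.png",c);cv2.imwrite("pics/d.png",d)
```

```text
(no output)
```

View pics/a.png

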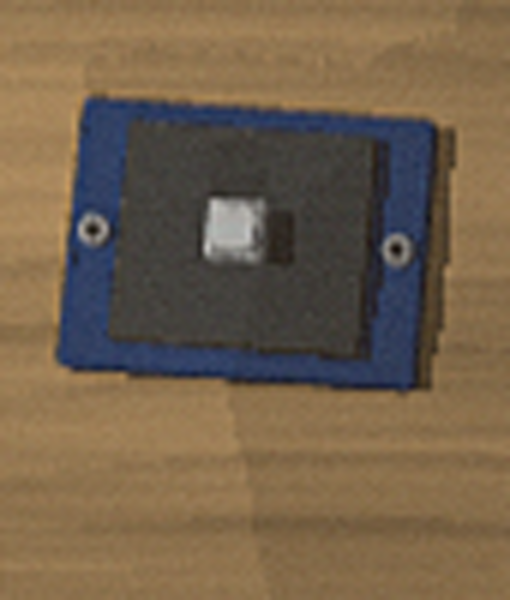

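View pics/b.png

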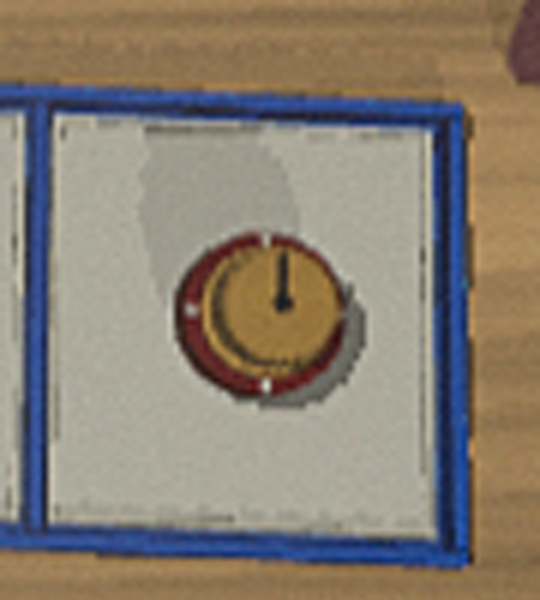

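View pics/c.png

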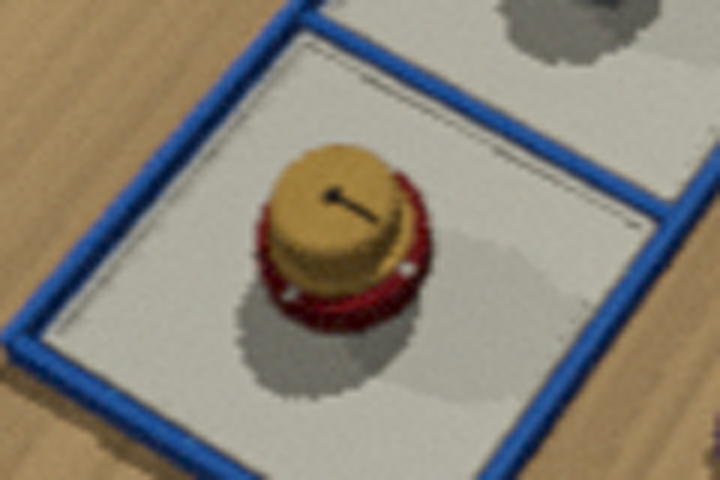

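View pics/d.png

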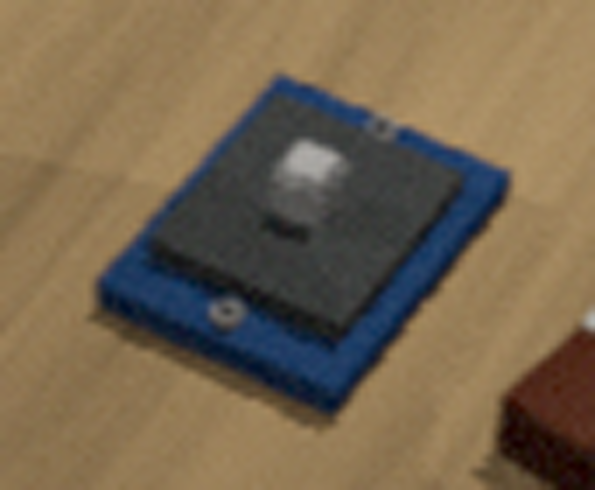

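```bash
cat > h.py <<'E'
import numpy as np, cv2, pickle
from scipy.optimize import least_squares
def proj(f,X):
    c=np.asarray(X)@f["R"].T+f["t"]; p=c@f["K"].T; return p[:,:2]/p[:,2:]
def unproj(f,uv,z):
    d=f["R"].T@np.linalg.solve(f["K"],[uv[0],uv[1],1]); C=-f["R"].T@f["t"]; return C+d*(z-C[2])/d[2]
def crop(pts,o,s): return (np.array(pts,float)+.5)/s-.5+np.array(o)
E
python3 - <<'E'
from h import *
from workcell import bot
F={n:bot.grab_frame(n) for n in("scene","top")}
pickle.dump({n:{k:F[n][k] for k in("K","R","t")} for n in F},open("cams.pkl","wb"))
A=lambda p:crop(p,(190,200),6); B=lambda p:crop(p,(390,195),6); C=lambda p:crop(p,(180,290),6); D=lambda p:crop(p,(300,170),7)
def fit(obs,x0,use):
    def r(p):
        c,s=np.cos(p[2]),np.sin(p[2]); o=[]
        for n,uv,M in obs:
            if n not in use: continue
            M=np.asarray(M,float); X=np.c_[p[0]+c*M[:,0]-s*M[:,1],p[1]+s*M[:,0]+c*M[:,1],M[:,2]]
            o.append(proj(F[n],X)-uv)
        return np.concatenate(o).ravel()
    q=least_squares(r,x0,loss="soft_l1"); return q.x,np.round(r(q.x).reshape(-1,2),1).tolist()
# corner order top image: TL(+x,+y) TR(+x,-y) BR(-x,-y) BL(-x,+y)
def rect(hx,hy,z): return [[hx,hy,z],[hx,-hy,z],[-hx,-hy,z],[-hx,hy,z]]
# scene: +x right-down, +y right-up : (+x,+y)=right ; (+x,-y)=bottom ; (-x,-y)=left ; (-x,+y)=top
blk=[("top",A([[85,100],[435,120],[412,386],[62,362]]),rect(.05,.065,.015)),
 ("top",A([[130,122],[376,143],[362,357],[108,340]]),rect(.04,.045,.025)),
 ("scene",D([[508,175],[333,395],[103,285],[280,78]]),rect(.05,.065,.015)),
 ("scene",D([[460,180],[335,328],[155,240],[275,92]]),rect(.04,.045,.025)),
 ("scene",D([[348,160],[325,182],[275,165],[303,140]]),rect(.007,.007,.047)),]
tray=[("top",B([[463,105],[468,565]]),[[.085,-.155,.016],[-.085,-.155,.016]]),
 ("top",np.array([[327,207],[325,283]]),[[.085,.155,.016],[-.085,.155,.016]])]
for use in (["top"],["scene"],["top","scene"]): print(use,*fit(blk,[.55,.17,0],use),sep="\n ")
print(fit(tray,[.5,-.15,0],["top"]))
print("nut top",unproj(F["top"],B([[283,303]])[0],.064),unproj(F["scene"],C([[333,195]])[0],.064))
print("marks top",[unproj(F["top"],p,.041).round(4) for p in B([[265,240],[190,310],[265,385]])])
print("marks scene",[unproj(F["scene"],p,.041).round(4) for p in C([[408,268],[290,295]])])
E
```

```text
['top']
 [ 0.52574231  0.16449789 -0.06017492]
 [[-0.3, -0.6], [0.5, -0.2], [0.7, 0.8], [-1.0, 1.0], [-0.0, -0.1], [0.3, -1.0], [-0.4, -0.1], [0.1, 0.1]]
['scene']
 [ 0.52503431  0.16191068 -0.06764762]
 [[1.1, -0.3], [0.3, 0.4], [-1.8, -0.3], [-0.1, -1.0], [1.0, -0.6], [0.9, 0.4], [-1.4, -0.0], [0.1, 0.0], [-1.5, -0.1], [-1.1, 0.1], [1.1, 0.3], [0.0, 0.6]]
['top', 'scene']
 [ 0.52543548  0.1635143  -0.0608    ]
 [[0.2, -0.5], [0.9, -0.0], [1.1, 1.0], [-0.6, 1.1], [0.4, 0.0], [0.8, -0.8], [0.0, 0.1], [0.5, 0.3], [1.4, -0.8], [1.0, 0.0], [-1.3, -0.5], [0.1, -1.3], [1.4, -1.1], [1.5, -0.0], [-0.9, -0.2], [0.4, -0.3], [-1.1, -0.5], [-0.6, -0.2], [1.6, 0.0], [0.5, 0.2]]
(array([ 0.51111319, -0.19617896, -0.03508684]), [[0.4, -0.4], [0.8, 0.4], [-0.3, -0.7], [-0.8, 0.6]])
nut top [ 0.50917008 -0.27087375  0.064     ] [ 0.50746131 -0.27097925  0.064     ]
marks top [array([ 0.535 , -0.2716,  0.041 ]), array([ 0.5098, -0.244 ,  0.041 ]), array([ 0.4832, -0.2696,  0.041 ])]
marks scene [array([ 0.534 , -0.2718,  0.041 ]), array([ 0.5063, -0.2981,  0.041 ])]
```

```bash
cat >> h.py <<'E'
from scipy.spatial.transform import Rotation as Ro
def plan(p,rpy,tp,tyaw,n,pr=True):
    p=np.array(p,float);R=Ro.from_euler("xyz",rpy);T=Ro.from_euler("xyz",[np.pi,0,tyaw]);tp=np.array(tp,float)
    rows=[]
    for i in range(n):
        k=n-i
        d=np.round(R.inv().apply((tp-p)/k)*100,2)
        w=np.round(np.degrees((R.inv()*T).as_rotvec()/k),1)
        rows.append([float(v) for v in (*d,*w)])
        p=p+R.apply(d/100); R=R*Ro.from_rotvec(np.radians(w))
    for r in rows: print(r)
E
python3 - <<'E'
from h import *
from workcell import bot
s=bot.observe(); plan(s["position"],s["tool_rot"],[.5085,-.271,.13],-.037,10)
E
```

```text
[4.11, -2.21, 1.01, -0.0, 0.0, 1.9]
[4.04, -2.34, 1.01, -0.0, 0.0, 1.9]
[3.95, -2.48, 1.01, -0.0, 0.0, 1.8]
[3.88, -2.6, 1.01, -0.0, 0.0, 1.9]
[3.79, -2.73, 1.01, -0.0, 0.0, 1.8]
[3.7, -2.85, 1.01, -0.0, 0.0, 1.9]
[3.6, -2.96, 1.01, -0.0, 0.0, 1.8]
[3.51, -3.08, 1.01, -0.0, 0.0, 1.9]
[3.4, -3.19, 1.01, -0.0, 0.0, 1.8]
[3.3, -3.3, 1.02, -0.0, 0.0, 1.9]
```

{"fn": "servo_tool", "kwargs": {"rows": [[[4.1,-2.2,1,0,0,1.9],[4.0,-2.3,1,0,0,1.9],[3.9,-2.5,1,0,0,1.8],[3.9,-2.6,1,0,0,1.9],[3.8,-2.7,1,0,0,1.8]]], "grip": 1}}

```text
clock: 0.82
position: [0.3431, -0.4349, 0.181]
tool_rot: [3.142, -0.0, 0.123]
force: [-0.1, -1.1, 0.0]
grip_width: 0.085
```

{"fn": "servo_tool", "kwargs": {"rows": [[[3.7,-2.8,1,0,0,1.9],[3.6,-3.0,1,0,0,1.8],[3.5,-3.1,1,0,0,1.9],[3.4,-3.2,1,0,0,1.8],[3.3,-3.3,1,0,0,1.9]]]}}

```text
clock: 1.45
position: [0.5089, -0.2706, 0.1309]
tool_rot: [3.142, 0.0, -0.039]
force: [0.4, -0.3, -0.6]
grip_width: 0.0854
```

{"fn": "servo_tool", "kwargs": {"rows": [[[0,0,0,0,0,0],[0,0,0,0,0,0]]]}}

```text
clock: 1.7
position: [0.5075, -0.2721, 0.1312]
tool_rot: [3.141, 0.001, -0.038]
force: [0.3, -0.4, 0.9]
grip_width: 0.0855
```

Run:
```python
from h import *
from workcell import bot
s=bot.observe(); print(s["clock"],s["position"],s["tool_rot"],s["qpos"],s["force"]);plan(s["position"],s["tool_rot"],[.5085,-.271,.06],-.037,3)
for n in("scene","top"): cv2.imwrite(f"pics/{n}1.png",bot.grab_frame(n)["image"][:,:,::-1])
```

```text
1.7 [ 0.50749193 -0.27214673  0.13117486] [ 3.14137703e+00  5.91924927e-04 -3.76491929e-02] [ 0.40147276  0.56936314 -0.01738178  1.81967934  0.01429276  0.75315218
 -1.23204488] [ 0.28868794 -0.40684008  0.91011757]
[0.03, -0.04, 2.37, 0.0, 0.0, -0.0]
[0.04, -0.04, 2.37, 0.0, 0.0, -0.0]
[0.03, -0.04, 2.38, 0.0, 0.0, -0.0]
```

View pics/scene1.png

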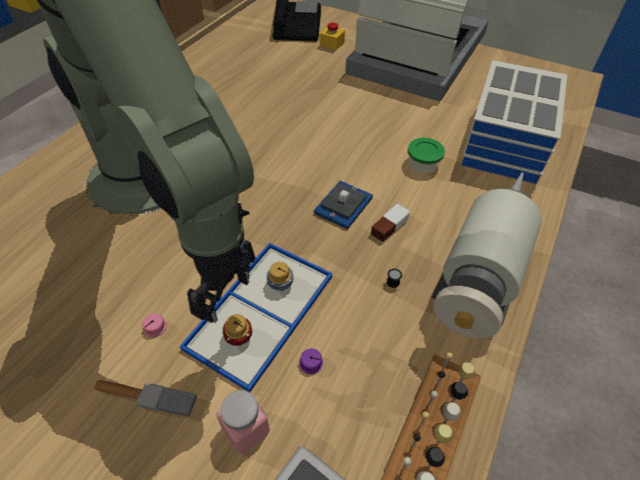

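View pics/top1.png

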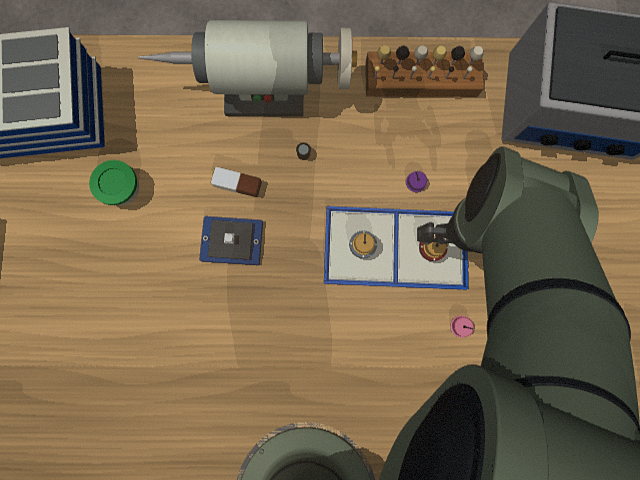

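{"fn": "servo_tool", "kwargs": {"rows": [[[0.1,-0.1,2.4,0,0,0],[0,0,2.4,0,0,0],[0,0,2.3,0,0,0],[0,0,0,0,0,0]]]}}

```text
clock: 2.3
position: [0.5076, -0.2714, 0.0594]
tool_rot: [-3.141, 0.002, -0.039]
force: [0.4, 0.0, 0.5]
grip_width: 0.0855
```

Run:
```python
from h import *
from workcell import bot
s=bot.observe(); print(s["clock"],s["position"],s["tool_rot"],s["force"]);plan(s["position"],s["tool_rot"],[.5085,-.271,.012],-.037,3)
t=bot.grab_frame("top")["image"][:,:,::-1][190:300,380:490];u=bot.grab_frame("scene")["image"][:,:,::-1][240:360,160:320]
cv2.imwrite("pics/t2.png",cv2.resize(t,None,fx=5,fy=5));cv2.imwrite("pics/s2.png",cv2.resize(u,None,fx=5,fy=5))
```

```text
2.3 [ 0.50760648 -0.27136131  0.05935912] [-3.14091074e+00  2.25194616e-03 -3.92144152e-02] [0.42078397 0.00536147 0.54417654]
[0.03, -0.01, 1.58, -0.0, 0.0, -0.0]
[0.03, -0.01, 1.58, -0.0, 0.1, -0.1]
[0.04, -0.02, 1.58, -0.0, 0.0, -0.0]
```

View pics/t2.png

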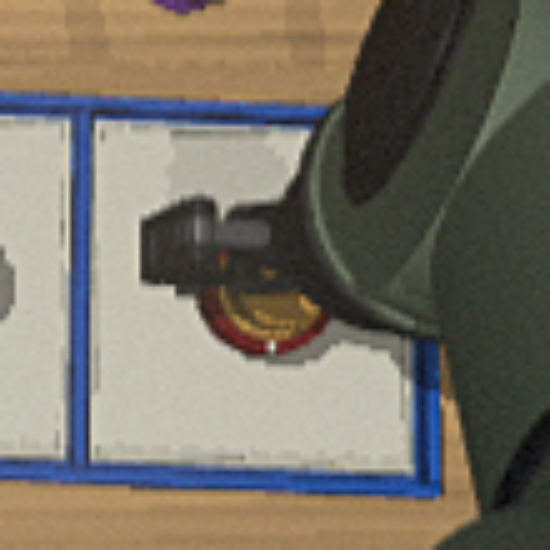

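View pics/s2.png

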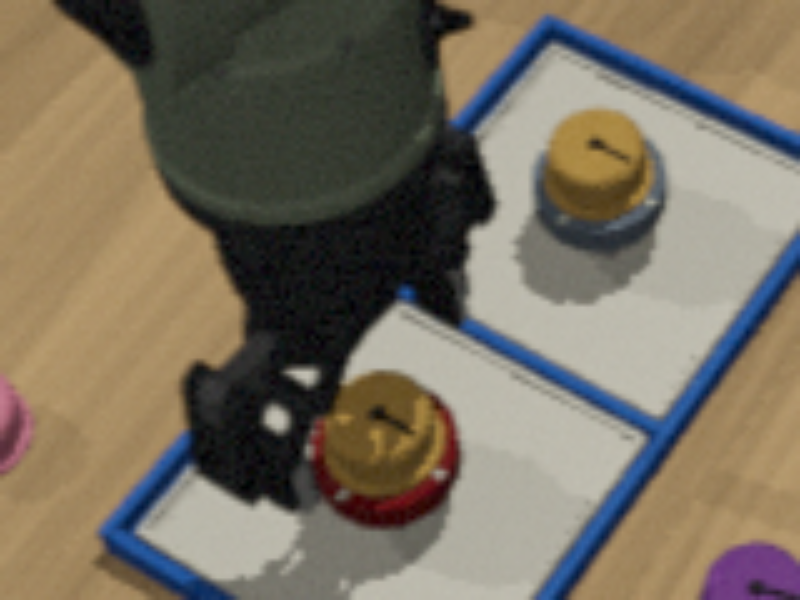

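{"fn": "servo_tool", "kwargs": {"rows": [[[0.05,0,1.6,0,0,0],[0.05,0,1.6,0,0,0],[0,0,1.5,0,0.1,0],[0,0,0,0,0,0]]]}}

```text
clock: 2.9
position: [0.5091, -0.2705, 0.0118]
tool_rot: [-3.141, 0.0, -0.038]
force: [0.8, -0.4, -0.2]
grip_width: 0.0852
```

{"fn": "servo_tool", "kwargs": {"rows": [[[0,0,0,0,0,0],[0,0,0,0,0,0],[0,0,0,0,0,0],[0,0,0,0,0,0],[0,0,0,0,0,0]]], "grip": -0.2, "squeeze": 60}}

```text
clock: 3.52
position: [0.5103, -0.271, 0.014]
tool_rot: [3.141, -0.003, -0.038]
force: [-1.4, 0.5, 5.9]
grip_width: 0.056
```

Run:
```python
from h import *
from workcell import bot
s=bot.observe(); print(s["clock"],s["position"],s["tool_rot"],s["force"],s["moment"],s["grip_width"])
u=bot.grab_frame("scene")["image"][:,:,::-1][240:360,160:320]
cv2.imwrite("pics/s3.png",cv2.resize(u,None,fx=5,fy=5))
```

```text
3.525 [ 0.51025938 -0.27102586  0.01404032] [ 3.14127215e+00 -2.58034958e-03 -3.79173824e-02] [-1.35568144  0.52098251  5.93016894] [0.26294293 0.30300287 0.02606087] 0.056022757621193
```

View pics/s3.png

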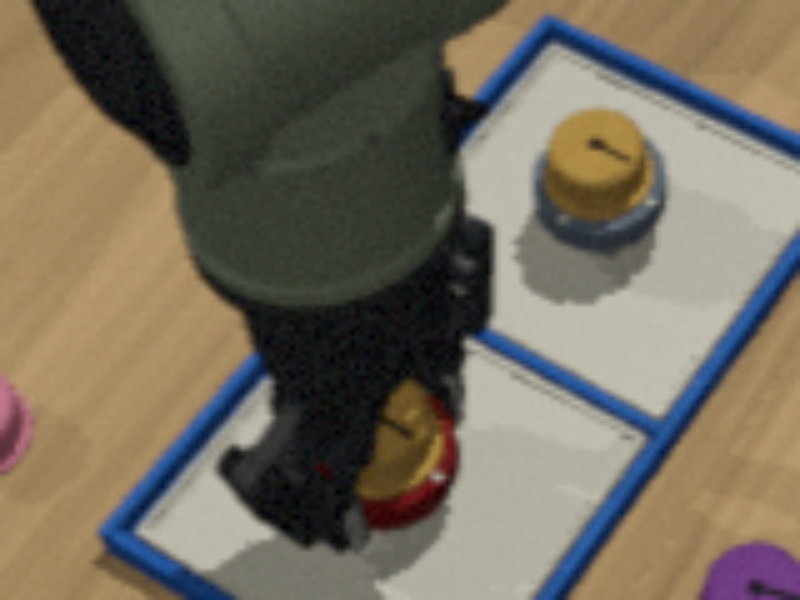

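{"fn": "servo_tool", "kwargs": {"rows": [[[0,0,-1,0,0,0],[0,0,-2,0,0,0],[0,0,-3,0,0,0],[0,0,-3,0,0,0],[0,0,0,0,0,0]]]}}

```text
clock: 4.2
position: [0.511, -0.2716, 0.1065]
tool_rot: [3.14, -0.006, -0.038]
force: [0.1, -0.4, -2.8]
grip_width: 0.0555
```

Run:
```python
from h import *
from workcell import bot
s=bot.observe(); print(s["clock"],s["position"],s["tool_rot"],s["force"],s["moment"],s["grip_width"])
cv2.imwrite("pics/s4.png",cv2.resize(bot.grab_frame("scene")["image"][:,:,::-1][190:340,150:350],None,fx=4,fy=4))
cv2.imwrite("pics/t4.png",cv2.resize(bot.grab_frame("top")["image"][:,:,::-1][170:300,380:520],None,fx=4,fy=4))
```

```text
4.2 [ 0.51100625 -0.27155616  0.106461  ] [ 3.13986613 -0.00606257 -0.03808679] [ 0.08541457 -0.36812865 -2.83859548] [-0.01113722 -0.00645441 -0.04625723] 0.055516108450615005
```

View pics/s4.png

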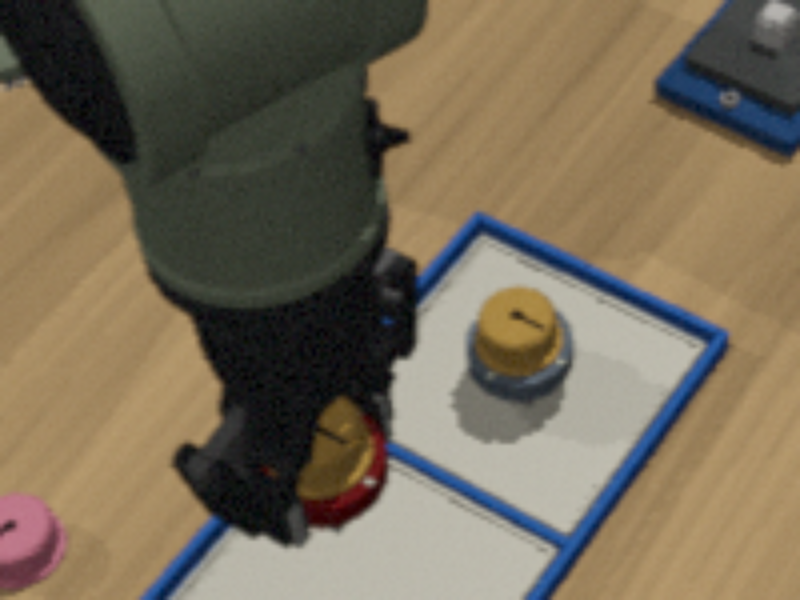

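View pics/t4.png

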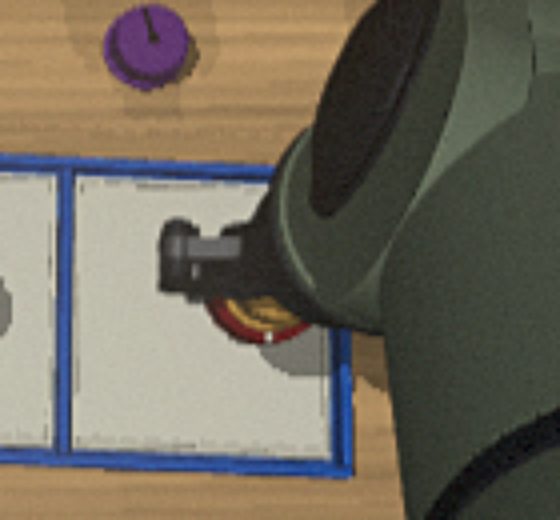

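Run:
```python
from h import *
from workcell import bot
s=bot.observe(); plan(s["position"],s["tool_rot"],[.527,.1635,.125],-.061,9)
```

```text
[0.01, -4.83, -0.24, 0.0, -0.0, 0.1]
[0.0, -4.83, -0.24, 0.0, -0.0, 0.2]
[-0.02, -4.83, -0.24, 0.0, -0.0, 0.1]
[-0.02, -4.83, -0.24, 0.0, -0.0, 0.2]
[-0.04, -4.83, -0.24, 0.0, -0.0, 0.1]
[-0.05, -4.83, -0.23, 0.0, -0.0, 0.2]
[-0.07, -4.83, -0.24, 0.0, -0.0, 0.1]
[-0.07, -4.83, -0.23, 0.0, -0.1, 0.2]
[-0.09, -4.83, -0.24, 0.0, -0.0, 0.1]
```

{"fn": "servo_tool", "kwargs": {"rows": [[[0,-2.5,-1,0,0,0.1],[0,-4.5,-0.9,0,0,0.1],[0,-5,0,0,0,0.2],[0,-5,0,0,0,0.2],[0,-5,0,0,0,0.1]]]}}

```text
clock: 4.92
position: [0.5186, -0.0495, 0.1215]
tool_rot: [-3.142, -0.0, -0.05]
force: [0.7, 0.2, -3.3]
grip_width: 0.0559
```

{"fn": "servo_tool", "kwargs": {"rows": [[[-0.1,-5,0,0,0,0.1],[-0.1,-5,0,0,0,0.1],[-0.1,-4.5,0,0,0,0.2],[-0.1,-4,0,0,0,0.1],[0,-2.5,0,0,0,0.1]]]}}

```text
clock: 5.55
position: [0.5256, 0.1609, 0.1213]
tool_rot: [3.141, -0.0, -0.059]
force: [-0.6, -0.3, -3.7]
grip_width: 0.0556
```

{"fn": "servo_tool", "kwargs": {"rows": [[[0,0,0,0,0,0],[0,0,0,0,0,0]]]}}

```text
clock: 5.8
position: [0.5261, 0.158, 0.1216]
tool_rot: [3.141, -0.001, -0.061]
force: [-0.5, -0.8, -3.6]
grip_width: 0.0561
```

Run:
```python
from h import *
from workcell import bot
s=bot.observe(); print(s["clock"],s["position"],s["tool_rot"],s["qpos"]); plan(s["position"],s["tool_rot"],[.527,.1635,.075],-.061,3)
cv2.imwrite("pics/s5.png",cv2.resize(bot.grab_frame("scene")["image"][:,:,::-1][70:250,250:450],None,fx=3.3,fy=3.3))
cv2.imwrite("pics/t5.png",cv2.resize(bot.grab_frame("top")["image"][:,:,::-1][180:300,150:300],None,fx=5,fy=5))
```

```text
5.8 [0.5260531  0.15798545 0.12164535] [ 3.14068647e+00 -5.70972453e-04 -6.09322567e-02] [-0.39371319  0.54834577 -0.00901039  1.89658708  0.00898155  0.69659087
 -2.04002011]
[0.02, -0.19, 1.55, 0.0, -0.0, 0.0]
[0.02, -0.19, 1.56, 0.0, -0.0, 0.0]
[0.02, -0.18, 1.55, 0.1, -0.0, 0.0]
```

View pics/s5.png

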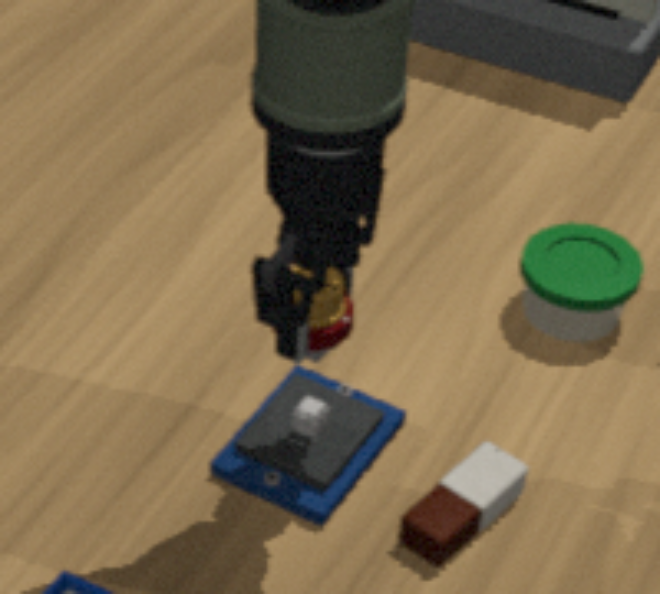

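View pics/t5.png

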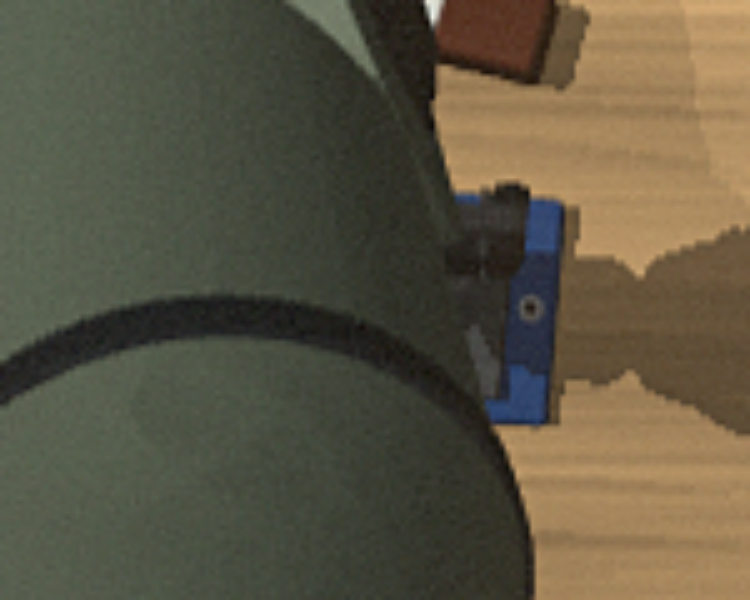

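{"fn": "servo_tool", "kwargs": {"rows": [[[0.1,-0.4,1.5,0,0,0],[0,-0.2,2,0,0,0],[0,0,2,0,0,0],[0,0,0,0,0,0]]]}}

```text
clock: 6.4
position: [0.5269, 0.1643, 0.0655]
tool_rot: [3.14, 0.001, -0.061]
force: [0.6, 0.1, -2.0]
grip_width: 0.0559
```

Run:
```python
from h import *
from workcell import bot
s=bot.observe(); print(s["clock"],s["position"],s["tool_rot"],s["force"])
cv2.imwrite("pics/s6.png",cv2.resize(bot.grab_frame("scene")["image"][:,:,::-1][150:240,290:400],None,fx=6,fy=6,interpolation=cv2.INTER_CUBIC))
cv2.imwrite("pics/t6.png",cv2.resize(bot.grab_frame("top")["image"][:,:,::-1][180:280,190:290],None,fx=6,fy=6))
```

```text
6.4 [0.5269188  0.1642772  0.06546444] [ 3.14036254e+00  1.07057930e-03 -6.08101884e-02] [ 0.55813923  0.14960362 -2.04628344]
```

View pics/s6.png

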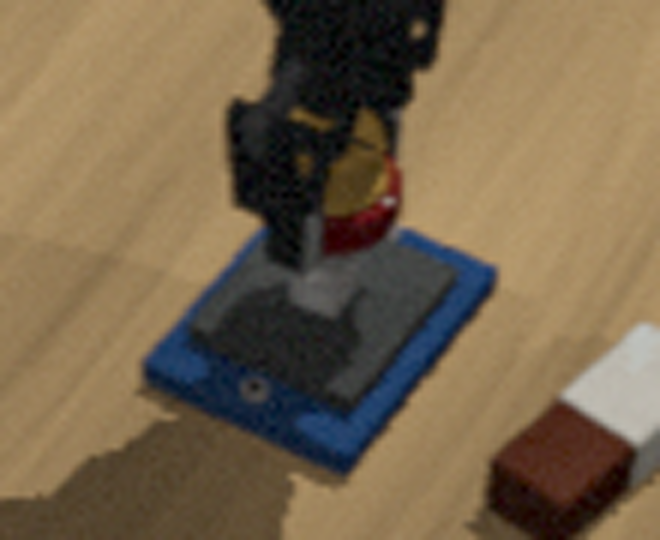

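View pics/t6.png

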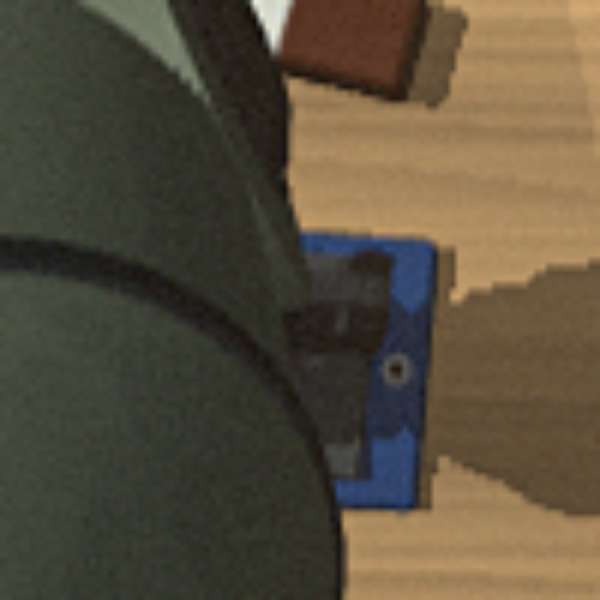

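Run:
```python
from h import *
F=pickle.load(open("cams.pkl","rb"))["scene"]
p=crop([[387,203]],(290,150),6)[0]
X=unproj(F,p,.0925);y=-.061
print(X, X-.0265*np.array([np.cos(y),np.sin(y),0]))
print(crop([[0,0]],(0,0),6), proj(F,[[.5255,.1635,.047]])*1)
```

```text
[0.55069298 0.15967325 0.0925    ] [0.52424227 0.16128874 0.0925    ]
[[-0.41666667 -0.41666667]] [[344.36618452 192.55896208]]
```

{"fn": "servo_tool", "kwargs": {"rows": [[[0.05,0,0.8,0,0,0],[0,0,0.6,0,0,0],[0,0,0.5,0,0,0],[0,0,0.4,0,0,0]]]}}

```text
clock: 7.0
position: [0.5284, 0.1647, 0.044]
tool_rot: [3.142, -0.002, -0.061]
force: [0.4, 0.7, -3.1]
grip_width: 0.056
```

{"fn": "servo_tool", "kwargs": {"rows": [[[0,0,0.4,0,0,0],[0,0,0.4,0,0,0],[0,0,0,0,0,0]]]}}

```text
clock: 7.38
position: [0.5283, 0.1647, 0.036]
tool_rot: [3.141, -0.001, -0.061]
force: [-0.1, -1.0, -3.1]
grip_width: 0.0558
```

{"fn": "servo_tool", "kwargs": {"rows": [[[0,0,0.2,0,0,0],[0,0,0.2,0,0,0],[0,0,0.1,0,0,0],[0,0,0,0,0,0]]]}}

```text
clock: 7.88
position: [0.5286, 0.1648, 0.032]
tool_rot: [-3.141, -0.002, -0.061]
force: [-5.7, -1.6, 14.6]
grip_width: 0.0557
```

Run:
```python
from h import *
from workcell import bot
s=bot.observe(); print(s["clock"],s["position"],s["tool_rot"],s["force"],s["moment"])
cv2.imwrite("pics/s7.png",cv2.resize(bot.grab_frame("scene")["image"][:,:,::-1][150:240,290:400],None,fx=6,fy=6,interpolation=cv2.INTER_CUBIC))
```

```text
7.875 [0.52857162 0.16477949 0.03199421] [-3.14137183e+00 -2.04348977e-03 -6.05875723e-02] [-5.71703911 -1.57391932 14.59612192] [-0.287799    1.17345926  0.029359  ]
```

View pics/s7.png

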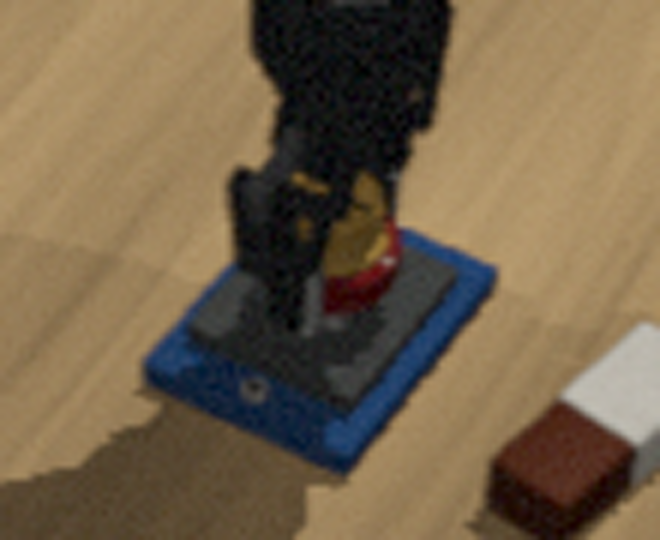

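{"fn": "servo_tool", "kwargs": {"rows": [[[0,0,0.15,0,0,0],[0,0,0.15,0,0,0],[0,0,0,0,0,0]]]}}

```text
clock: 8.3
position: [0.5288, 0.1648, 0.0317]
tool_rot: [-3.141, -0.003, -0.061]
force: [-23.6, -6.3, 77.5]
grip_width: 0.0558
```

{"fn": "servo_tool", "kwargs": {"rows": [[[0,0,-0.15,0,0,0],[0,0,0,0,0,0],[0,0,0,0,0,0],[0,0,0,0,0,0]]], "grip": 1}}

```text
clock: 8.8
position: [0.5284, 0.1646, 0.0296]
tool_rot: [3.142, -0.001, -0.061]
force: [1.5, 0.2, -0.2]
grip_width: 0.0854
```

{"fn": "servo_tool", "kwargs": {"rows": [[[0,0,0,0,0,0],[0,0,0,0,0,0]]]}}

```text
clock: 9.05
position: [0.5285, 0.1647, 0.0297]
tool_rot: [3.142, -0.002, -0.06]
force: [-0.5, 0.1, 0.4]
grip_width: 0.0854
```

{"fn": "servo_tool", "kwargs": {"rows": [[[0,0,-3,0,0,0],[0,0,-4.5,0,0,0],[0,0,-4.5,0,0,0]]]}}

```text
clock: 9.43
position: [0.5281, 0.1646, 0.151]
tool_rot: [3.141, -0.001, -0.061]
force: [1.3, -0.9, 0.0]
grip_width: 0.0857
```

{"fn": "servo_tool", "kwargs": {"rows": [[[0,5,0,0,0,0],[0,6,0,0,0,0],[0,6,0,0,0,0],[0,5,0,0,0,0],[0,0,0,0,0,0]]]}}

```text
clock: 10.05
position: [0.5144, -0.0589, 0.1499]
tool_rot: [3.14, -0.002, -0.066]
force: [-0.9, 0.6, 0.5]
grip_width: 0.0853
```

Run:
```python
from h import *
from workcell import bot
s=bot.observe(); print(s["clock"],s["position"],s["tool_rot"],s["qpos"])
s=bot.grab_frame("scene")["image"][:,:,::-1];t=bot.grab_frame("top")["image"][:,:,::-1]
cv2.imwrite("pics/scene8.png",s);cv2.imwrite("pics/top8.png",t)
cv2.imwrite("pics/s8.png",cv2.resize(s[150:240,290:400],None,fx=6,fy=6,interpolation=cv2.INTER_CUBIC))
cv2.imwrite("pics/t8.png",cv2.resize(t[200:290,190:300],None,fx=6,fy=6,interpolation=cv2.INTER_CUBIC))
```

```text
10.05 [ 0.51442762 -0.05889123  0.14989902] [ 3.14040098e+00 -1.74329269e-03 -6.64177712e-02] [-0.00684576  0.46311489  0.00727142  1.95954397 -0.00295595  0.7172866
 -1.63533211]
```

View pics/s8.png

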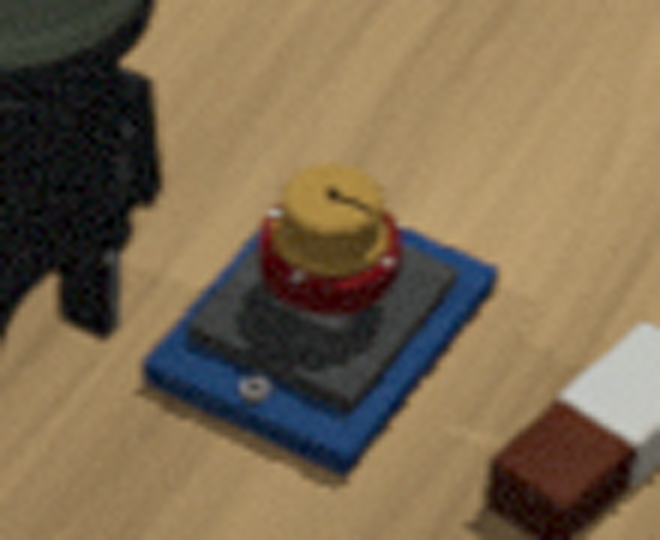

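View pics/t8.png

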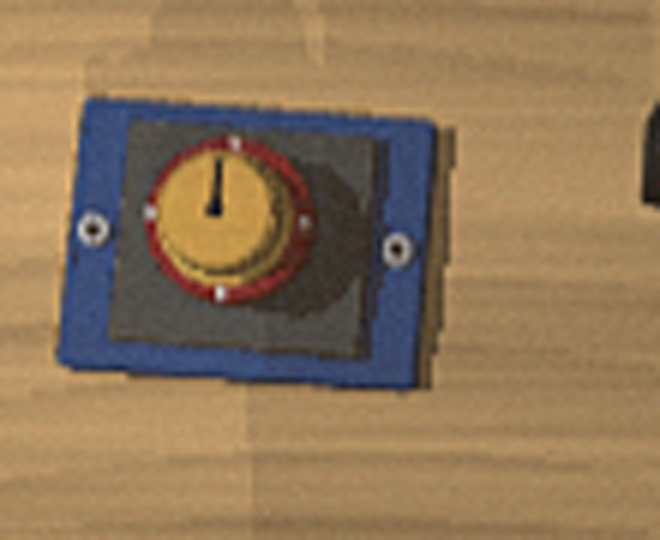

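Run:
```python
from h import *
F=pickle.load(open("cams.pkl","rb"))
A=lambda p:crop(p,(190,200),6);D=lambda p:crop(p,(290,150),6)
print("nut",unproj(F["top"],A([[214,209]])[0],.082),unproj(F["scene"],D([[333,194]])[0],.082))
m=[unproj(F["top"],p,.059) for p in A([[235,143],[150,213],[220,292],[306,222]])]
print(np.array(m).round(4),np.mean(m,0),np.linalg.norm(m[0]-m[2]),np.linalg.norm(m[1]-m[3]))
from workcell import bot
s=bot.observe(); plan(s["position"],s["tool_rot"],[.5265,.1645,.15],1.51,10)
```

```text
nut [0.52709479 0.16580789 0.082     ] [0.52520649 0.16421161 0.082     ]
[[0.5543 0.1632 0.059 ]
 [0.5294 0.192  0.059 ]
 [0.5017 0.1668 0.059 ]
 [0.5264 0.1376 0.059 ]] [0.52792207 0.1648886  0.059     ] 0.05267904540638136 0.054419107871314924
[-0.02, -2.2, -0.0, 0.0, -0.0, -9.0]
[0.32, -2.17, -0.0, 0.0, -0.0, -9.0]
[0.66, -2.1, -0.0, 0.0, -0.0, -9.0]
[0.98, -1.97, -0.0, 0.0, -0.0, -9.0]
[1.28, -1.79, -0.0, 0.0, -0.0, -9.0]
[1.54, -1.57, -0.0, 0.0, -0.0, -9.0]
[1.76, -1.3, -0.0, 0.0, -0.0, -9.0]
[1.95, -1.01, -0.0, 0.0, -0.0, -9.0]
[2.08, -0.7, -0.01, 0.0, -0.0, -9.0]
[2.16, -0.36, -0.0, 0.1, -0.0, -9.0]
```

{"fn": "servo_tool", "kwargs": {"rows": [[[0,-2.2,0,0,0,-9],[0.3,-2.2,0,0,0,-9],[0.7,-2.1,0,0,0,-9],[1,-2,0,0,0,-9],[1.3,-1.8,0,0,0,-9]]]}}

```text
clock: 10.78
position: [0.521, 0.0583, 0.1498]
tool_rot: [3.141, -0.002, 0.732]
force: [0.2, -0.1, -0.3]
grip_width: 0.085
```

{"fn": "servo_tool", "kwargs": {"rows": [[[1.5,-1.6,0,0,0,-9],[1.8,-1.3,0,0,0,-9],[1.9,-1,0,0,0,-9],[2.1,-0.7,0,0,0,-9],[2.1,-0.4,0,0,0,-9]]]}}

```text
clock: 11.4
position: [0.5255, 0.1673, 0.1498]
tool_rot: [3.14, -0.001, 1.518]
force: [-0.5, -0.4, 0.0]
grip_width: 0.0856
```

{"fn": "servo_tool", "kwargs": {"rows": [[[0,0,0,0,0,0],[0,0,0,0,0,0]]]}}

```text
clock: 11.65
position: [0.5257, 0.1651, 0.1497]
tool_rot: [3.14, 0.0, 1.509]
force: [0.0, -0.7, 0.4]
grip_width: 0.0853
```

Run:
```python
from h import *
from workcell import bot
s=bot.observe(); print(s["position"],s["tool_rot"],s["qpos"]);plan(s["position"],s["tool_rot"],[.5268,.165,.09],1.51,3)
```

```text
[0.5256869  0.16507845 0.14968244] [3.14017390e+00 1.95812821e-04 1.50877023e+00] [-0.10998754  0.53485089 -0.41437598  1.85805512  0.28946438  0.80671033
 -0.73675808]
[0.0, 0.03, 1.99, 0.0, 0.0, -0.0]
[0.0, 0.04, 1.99, 0.0, 0.0, -0.0]
[0.0, 0.03, 1.99, 0.1, 0.0, -0.1]
```

{"fn": "servo_tool", "kwargs": {"rows": [[[0,0.1,2,0,0,0],[0,0,2.5,0,0,0],[0,0,2.5,0,0,0],[0,0,1.75,0,0,0],[0,0,0,0,0,0]]]}}

```text
clock: 12.28
position: [0.5266, 0.1644, 0.0615]
tool_rot: [3.141, 0.001, 1.509]
force: [0.7, -0.3, -0.2]
grip_width: 0.0856
```

{"fn": "servo_tool", "kwargs": {"rows": [[[0,0,0,0,0,0],[0,0,0,0,0,0],[0,0,0,0,0,0],[0,0,0,0,0,0],[0,0,0,0,0,0]]], "grip": -0.6, "squeeze": 60}}

```text
clock: 12.9
position: [0.5273, 0.1649, 0.0632]
tool_rot: [3.139, -0.0, 1.51]
force: [-4.2, -0.5, 13.8]
grip_width: 0.0387
```

Run:
```python
from h import *
from workcell import bot
s=bot.observe(); print(s["clock"],s["position"],s["tool_rot"],s["force"],s["moment"],s["grip_width"])
s=bot.grab_frame("scene")["image"][:,:,::-1]
cv2.imwrite("pics/s9.png",cv2.resize(s[150:240,290:400],None,fx=6,fy=6,interpolation=cv2.INTER_CUBIC))
```

```text
12.9 [0.52728179 0.16490209 0.06324049] [ 3.13910937e+00 -1.59828023e-04  1.51011614e+00] [-4.24101753 -0.47488564 13.83899464] [-0.22125095  0.92791921 -0.00501586] 0.03871125620884838
```

View pics/s9.png

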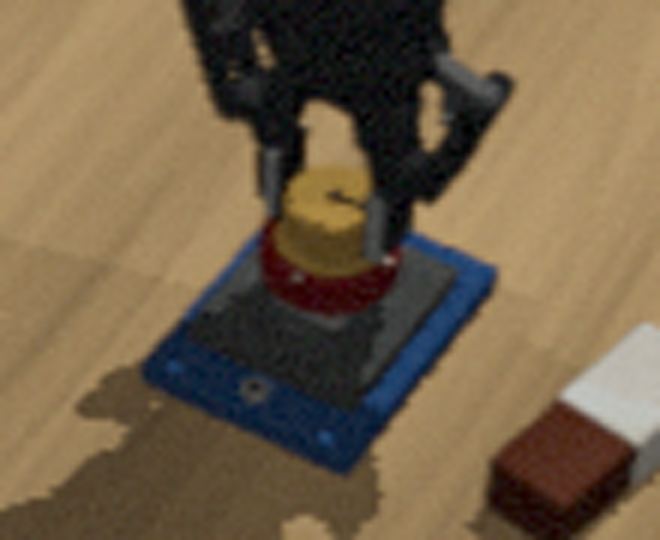

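{"fn": "servo_tool", "kwargs": {"rows": [[[0,0,-0.1,0,0,0],[0,0,0,0,0,-3],[0,0,0,0,0,-2],[0,0,0,0,0,0]]], "squeeze": 80}}

```text
clock: 13.45
position: [0.5273, 0.1648, 0.0635]
tool_rot: [3.14, -0.0, 1.597]
force: [-1.3, -0.7, 2.5]
grip_width: 0.038
```

```bash
cat > o.py <<'E'
from h import *
from workcell import bot
import sys
s=bot.observe(); print(s["clock"],s["position"],s["tool_rot"],s["force"],s["moment"],s["grip_width"],s["qpos"])
if len(sys.argv)>1:
    n=sys.argv[1]
    cv2.imwrite(f"pics/{n}.png",cv2.resize(bot.grab_frame("scene")["image"][:,:,::-1][150:240,290:400],None,fx=6,fy=6,interpolation=cv2.INTER_CUBIC))
E
python3 o.py
```

```text
13.45 [0.52725713 0.16481217 0.06349789] [ 3.13960157e+00 -7.95450539e-05  1.59734883e+00] [-1.26252963 -0.69605711  2.5185254 ] [-0.07637636  0.2483294  -0.00449795] 0.03802956353864585 [-0.13795202  0.66734739 -0.37916093  1.90297058  0.39355907  0.64253972
 -0.73519265]
```

Moment still nil at 5°; continue gently.

{"fn": "servo_tool", "kwargs": {"rows": [[[0,0,0,0,0,-2],[0,0,0,0,0,-2],[0,0,0,0,0,0]]]}}

```text
clock: 13.82
position: [0.5273, 0.1649, 0.0634]
tool_rot: [3.14, 0.0, 1.669]
force: [-1.6, -0.5, 5.6]
grip_width: 0.0381
```

```bash
python3 o.py
```

```text
13.825 [0.52727826 0.16489418 0.06344947] [3.13954671e+00 1.37303122e-05 1.66893550e+00] [-1.57366224 -0.51017159  5.58167396] [-0.00120998  0.20420248  0.03024116] 0.03812100020674154 [-0.12499226  0.67020308 -0.39763654  1.90221884  0.41129565  0.64768944
 -0.67911439]
```

{"fn": "servo_tool", "kwargs": {"rows": [[[0,0,0,0,0,-2],[0,0,0,0,0,-2],[0,0,0,0,0,0]]]}}

```text
clock: 14.2
position: [0.5274, 0.1649, 0.0635]
tool_rot: [3.139, 0.0, 1.739]
force: [-0.4, 0.3, 5.5]
grip_width: 0.038
```

```bash
python3 o.py s10
```

```text
14.2 [0.5273675  0.16487289 0.06347336] [3.13938970e+00 1.38066496e-04 1.73860365e+00] [-0.36551681  0.30287061  5.51677134] [-0.03241356  0.12960928  0.02867563] 0.03796577021226413 [-0.1122154   0.67302394 -0.4156337   1.90146155  0.42844721  0.65294087
 -0.62419831]
```

View pics/s10.png

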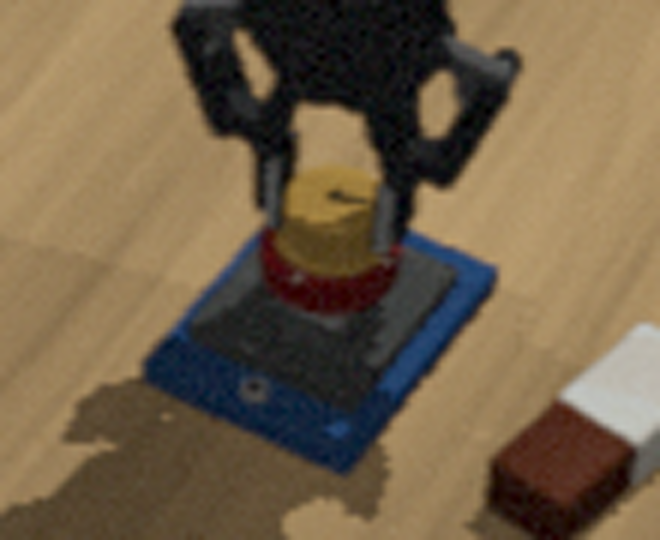

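{"fn": "servo_tool", "kwargs": {"rows": [[[0,0,0,0,0,-7],[0,0,0,0,0,-9],[0,0,0,0,0,-9],[0,0,0,0,0,-9],[0,0,0,0,0,0]]]}}

```text
clock: 14.88
position: [0.5275, 0.1648, 0.0635]
tool_rot: [3.14, 0.001, 2.332]
force: [0.3, 0.2, 5.4]
grip_width: 0.0381
```

{"fn": "servo_tool", "kwargs": {"rows": [[[0,0,0,0,0,-8],[0,0,0,0,0,-6],[0,0,0,0,0,-4],[0,0,0,0,0,0],[0,0,0,0,0,0]]]}}

```text
clock: 15.5
position: [0.5274, 0.165, 0.0635]
tool_rot: [3.14, 0.002, 2.643]
force: [0.4, -0.1, 5.3]
grip_width: 0.0377
```

```bash
python3 o.py s11
```

```text
15.5 [0.52743905 0.16499729 0.06348508] [3.14007128e+00 1.82005871e-03 2.64346987e+00] [ 0.367897   -0.05043295  5.30212219] [ 0.18888613 -0.052413    0.01508285] 0.03766234501472355 [ 0.04388881  0.72310768 -0.64307759  1.89311488  0.63317195  0.73635911
  0.10759321]
```

View pics/s11.png

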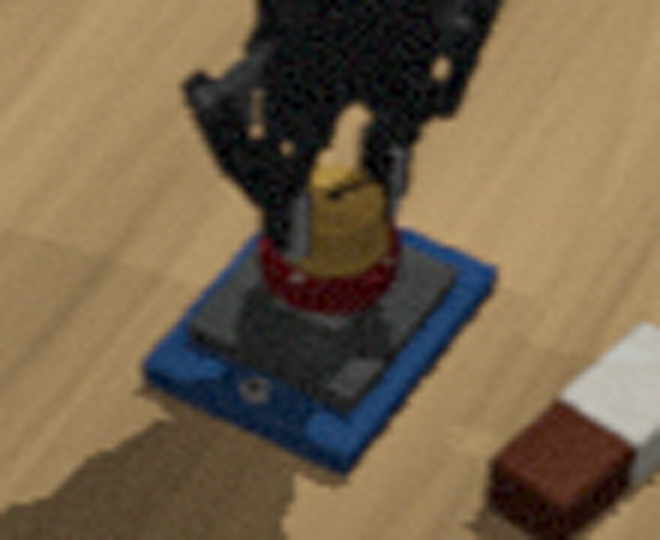

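Run:
```python
from h import *
F=pickle.load(open("cams.pkl","rb"))["scene"]
def a(c,t):
    X=[unproj(F,p,.082) for p in crop([c,t],(290,150),6)];d=X[1]-X[0];return np.degrees(np.arctan2(d[1],d[0]))
print(a([333,194],[382,215]),a([333,195],[370,177]))
```

```text
-3.5820870638142206 63.40882902753218
```

{"fn": "servo_tool", "kwargs": {"rows": [[[0,0,-0.3,0,0,0],[0,0,-0.4,0,0,0],[0,0,0,0,0,0]]]}}

```text
clock: 15.92
position: [0.5272, 0.1648, 0.0706]
tool_rot: [3.141, 0.002, 2.644]
force: [0.0, 0.9, -0.6]
grip_width: 0.0377
```

```bash
python3 o.py s12
```

```text
15.925 [0.52721067 0.16475777 0.07059121] [3.14065780e+00 1.79945411e-03 2.64439158e+00] [ 0.02906819  0.86545758 -0.56530411] [ 0.04385308 -0.00221972  0.01231925] 0.03772975222471756 [ 0.04988285  0.71269788 -0.65138058  1.89067933  0.62297155  0.74908844
  0.11674555]
```

View pics/s12.png

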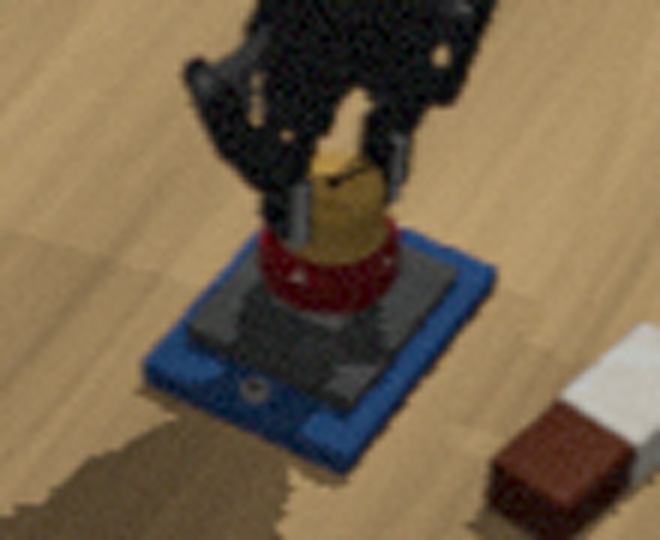

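{"fn": "servo_tool", "kwargs": {"rows": [[[0,0,-0.8,0,0,0],[0,0,-1,0,0,0],[0,0,-1.2,0,0,0],[0,0,-1.5,0,0,0],[0,0,-1.5,0,0,0]]]}}

```text
clock: 16.6
position: [0.5271, 0.1648, 0.1316]
tool_rot: [3.141, 0.002, 2.645]
force: [0.1, -0.3, -0.8]
grip_width: 0.0378
```

{"fn": "servo_tool", "kwargs": {"rows": [[[0,0,-1,0,0,0],[0,0,0,0,0,0],[0,0,0,0,0,0],[0,0,0,0,0,0],[0,0,0,0,0,0]]]}}

```text
clock: 17.23
position: [0.5269, 0.1648, 0.14]
tool_rot: [3.141, 0.001, 2.645]
force: [-0.1, 0.7, -1.7]
grip_width: 0.0379
```

```bash
python3 o.py s13; python3 -c "
from workcell import bot;import cv2
cv2.imwrite('pics/t13.png',cv2.resize(bot.grab_frame('top')['image'][:,:,::-1][150:300,150:350],None,fx=4,fy=4))"
```

```text
17.225 [0.52686175 0.164841   0.13999443] [3.14106979e+00 1.08774240e-03 2.64478001e+00] [-0.0744457   0.68201141 -1.65292714] [-0.017281    0.00433625 -0.01521353] 0.037852671902145085 [ 0.10330232  0.61689989 -0.72422031  1.85119888  0.52484349  0.87280824
  0.19644627]
```

View pics/s13.png

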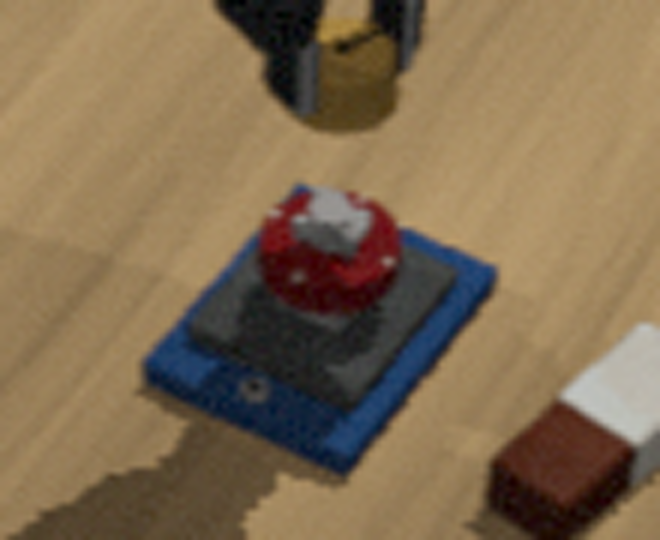

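View pics/t13.png

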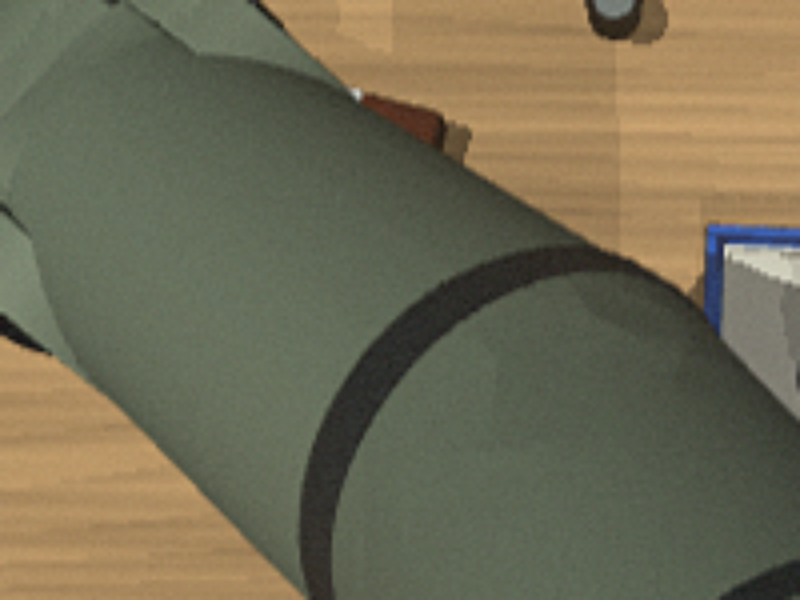

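```bash
python3 -c "
from workcell import bot
print(bot.job_done())"
```

```text
the job is handed in; nothing more can be done
None
```

The maroon wheel is home on the post, and the gripper is holding its nut level about 76 mm above the seat. I handed the job in at about 17.2 s of the 54 s allowed; no verdict is reported.

- **Seating:** I gripped the wheel by its rim and pushed the hub onto the post. It stopped solid at the expected height with up to about 78 N on the wrist. After I let go, the camera put the wheel within about 2 mm of the post axis, with the nut's pointer still in line.
- **Undoing the nut:** I eased it anticlockwise and it gave with almost no moment, so the thread is right-hand. I turned it about 65° in all (the pointer read about 67°). It then lifted off without resistance.
- **Last checks:**
  - In the final scene picture, the wheel's white marks are where they were before the nut came off.
  - The nut hangs level and clear of the wheel, with the fingers stopped on it at 37.9 mm.
  - The arm hid the block from the top camera at the end, so that last check rests on the scene camera alone.
  - I never moved the arm against the grey wheel or the other things on the bench. I did not measure their positions again at the end.
- **Disagreements:** the two cameras differed by about 2 mm on the wheel and block positions. The gripper also read about 2 mm under the true diameters. Neither caused trouble.

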